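Find the flush release of the peg tin and press it open

ROBOT

A 6-joint arm with a two-finger parallel gripper is mounted at the origin on the work surface. World frame = base frame: x ahead of the robot, y to its left, z up, the work surface at z = 0. Lengths are in mm, angles in rad, forces in N, time in s.
With the tool pointing down it reaches from about 350 to 875 mm from the base axis. Payload 4.2 kg.
Tool frame: the origin (TCP) lies midway between the tips of the shut fingers; the grasp point (between the pads) lies 19 mm behind it; z points along the fingers, y is the direction in which the jaws open and shut (so a half turn about z gives the same grasp; the last joint's range is limited). The gripper opens to 85 mm and grips with 20 to 120 N. Pads are 22 mm wide; open, the fingers measure 114 mm over their backs; the gripper's body (76 mm by 85 mm) begins 54 mm behind the grasp point. The pads swing forward as they close: fully open they stand 13 mm farther back than shut.
Start: joints at [0.259, 0.385, 0.008, 0, -1.194, -0.259], TCP at [624.979, 0.025, 231.312] pointing down, gripper open.
Joint ranges: [-3.14, 3.14], [-1.21, 2.06], [-1.07, 1.41], [-3.16, 2.05], [-2.99, -0.16], [-3.1, 3.1]. Speed limits (rad/s): [2.79, 2.79, 3.14, 3.14, 3.14, 3.14].

INTERFACE

Orientations are given as a unit quaternion [x, y, z, w].
In Python, from bench import readout, optics, workorder, nets gives the robot as it stands. The module is installed in compiled form; this text tells all that it offers.
- The arm moves only by the tool move_arm, never from a script. Its argument "steps" is a list of rows, each a list of 7 numbers: the opening, from -1 (shut) to 1 (fully open), so that 0 is half open, then the shift along the world's x, y, z in mm, then the turn, a rotation vector about the world's x, y, z in rad. In form: [[gripper, tx, ty, tz, wx, wy, wz], ...]. A call has 1 to 5 rows; each row is the pose to reach, as a shift and turn from the pose commanded when the call began; what a row does not reach only later rows make up. A row lasts 1/12 s, in which the tool goes at most 41.7 mm and 7.16 degrees, less where a joint would pass 70% of its speed; a pose out of reach is approached as far as the arm can. A call with a gripper value outside its range is refused whole. The fingers move at their own pace and stop on an object; the grip force is fixed at half the most. Time passes only in rows, so rows that repeat a pose let the fingers close. It gives the time, the measured TCP pose, the force and the opening at its end, in the units of the state.
- readout.read_state(): the state, without advancing time (a new reading comes with each control period).
- optics.get_image(name): name is "scene" or "side" or "wrist"; returns a dict with "frame" (480x640x3 uint8, blue, green, red), "fx", "fy", "cx", "cy" (pixels), "k1" (the pictures are not rectified: a ray, as slopes to the right and down, at radius r is drawn at 1 + k1 r^2 times it, then the intrinsics apply), "rvec" (rotation vector, rad) and "tvec" (3), from world to camera coordinates, as OpenCV has them. Camera axes: x right, y down, z forward; pixel columns grow to the right and rows downward; lengths in mm; the calibration is good to about 2 mm. A picture is of the moment at which its call begins. There is no depth.
- workorder.job_done(): hands the job in, once; it reports no verdict.
Trained networks look in a picture, given as the dict that the camera call returned (one of the last four; its "shot" number tells which), for a name from the list of things; names that differ only in an ending like _2 or _b are one class to them, and where a whole thing is asked for, a point or a joint stands for the part that bears it (a point fixed in the world has none). Each returns a list of dicts, best first, with "conf" (0 to 1); they miss things now and then, are a little off and sometimes report something else, mostly with a low value. They report only what shows in the picture. A call takes as long as a camera call.
- nets.silhouettes(name, picture): "region" (480x640 bool, what is visible of it) and "extent" ([left, top, right, bottom] in pixels, round what is visible of it).
- nets.tip_of(name, picture): "uv" ([column, row] in pixels: a listed point, or the origin of a listed thing).
The state is a dict: "clock": time; "joints": joint angles; "joint_vel": joint speeds; "joint_efforts": joint torques, N m; "position": TCP position; "ee_rot": TCP orientation; "contact_force": force on the tool from outside, world axes, zero at the start; "wrist_torque": the same for the moment, N m; "gripper_width": finger opening in mm.
Only numpy, scipy, OpenCV 4.12 (cv2) and the standard library are available. Lean on these libraries where they do the work, as an engineer would, in place of code of your own. Each camera call takes 0.05 s, during which the arm holds its last target.

TASK

The round steel peg tin is shut, and the release of its flip-top is a large button set flush in its flat top, somewhere on the side towards the robot. Feel across the top with the fingertips for the spot that gives, press it in until the flap springs up, then take the hand away and leave the flap standing open. Only touch: do not grip, lift or shove the tin, and leave the pegs, the brush and the scoop where they lie.

Things in the scene. Friction and masses are not known exactly. Their poses are not given: they have to be found in the camera images.
- tin: Round stainless steel tin, 180 mm across, 110 mm high with its press-on lid, about 1.2 kg with the pegs in it, loose on the surface. Origin: centre of its underside; z up; its -x axis points at the robot's side, within 0.2 rad. The lid may sit turned either way on the tin and does not turn under a light touch.
- tin_top (a point): Centre of the tin's flat top (axes of the tin). The button's place is not given: its centre is 56 mm from here, anywhere within 1.35 rad (77 degrees) either side of the tin's -x direction. All the rest of the top is rigid and level: fixed plate and shut flap; only on the side away from the button, 58 mm from here, a 94 mm long hinge stands 2 mm proud.
- release (a joint): How far the round release button is pushed in, m: 0 at rest, 0.006 at its stop, springs back. Starts to move at 2 N, at its stop at 5 N; the flap lets go at 0.0045. A steel disc 54 mm across in a 57 mm hole with a thin dark seal; its face is 1.5 mm below the flat top, so a fingertip overlapping the hole's edge rests on the rigid plate and cannot press it.
- flap (a joint): Angle of the flip-top flap, rad: 0 shut and latched, 1.25 fully open. Let go, it springs up by itself in about half a second with under 2 N and stays open. It is a strip of the lid as wide as the tin; its straight front edge passes 36 mm from the button's centre, the hinge is 78 mm behind that edge. The edge rises and swings away from the button, to 75 mm above the top.
- peg1: A wooden spring clothes peg lying on its side, 72 mm long, about 15 mm wide, 10 mm high. Origin: centre of its underside. A bystander, to be left where it lies.
- peg2: A wooden spring clothes peg lying on its side, 72 mm long, about 15 mm wide, 10 mm high. Origin: centre of its underside. A bystander, to be left where it lies.
- peg3: A wooden spring clothes peg lying on its side, 72 mm long, about 15 mm wide, 10 mm high. Origin: centre of its underside. A bystander, to be left where it lies.
- peg4: A wooden spring clothes peg lying on its side, 72 mm long, about 15 mm wide, 10 mm high. Origin: centre of its underside. A bystander, to be left where it lies.
- peg5: A wooden spring clothes peg lying on its side, 72 mm long, about 15 mm wide, 10 mm high. Origin: centre of its underside. A bystander, to be left where it lies.
- peg6: A wooden spring clothes peg lying on its side, 72 mm long, about 15 mm wide, 10 mm high. Origin: centre of its underside. A bystander, to be left where it lies.
- brush: Blue plastic lint brush lying pad down, 245 mm long along its x (pad 130 by 56 mm at +x, handle at -x), 20 mm high. Origin on its underside, 55 mm from the pad's centre. A bystander.
- scoop: Small white plastic scoop standing upright: cup 62 mm across and 44 mm high, handle 80 mm long towards its -x. Origin: centre of the cup's underside. A bystander.

How it is judged:
By the outcome, as a careful person would: the job done as asked, in the order asked, and still so for the second after the job is handed in, with the robot touching nothing.
It also fails if it takes over 61 s, if anything falls off the work surface, if the arm or the gripper's body presses on something with over 40 N, if the wrist force passes 120 N, or if a joint passes its speed limit or range.

## Working session

There is one attempt and no reset: what is moved stays moved. The work goes in short steps, Python scripts to look and compute and a tool call to move; the robot and the scene stay as the last step left them, time stands still between calls to the robot, and variables do not carry over. Pictures are saved under pics/ and viewed, and the job is handed in when it is done.

Besides the shell and the picture viewer there is one more tool, called after "Emit:" as a command line: name --pt "numbers of a row" for each row, then --argument value for the rest. move_arm: Moves the arm, as the interface text tells. Its arguments: {"type":"object","properties":{"steps":{"type":"array","items":{"type":"array","items":{"type":"number"}}}},"required":["steps"]}

```bash
mkdir -p pics
cat > h.py <<'E'
import numpy as np, cv2
from bench import readout, optics, workorder, nets
def ray(p,uv):
    K=np.array([[p['fx'],0,p['cx']],[0,p['fy'],p['cy']],[0,0,1.]])
    d=cv2.undistortPoints(np.array([[uv]],float),K,np.array([p['k1'],0,0,0,0.]))[0,0]
    # model: drawn = ray*(1+k1 r^2)
    R=cv2.Rodrigues(np.array(p['rvec'],float))[0];t=np.array(p['tvec'],float)
    return -R.T@t, R.T@np.array([d[0],d[1],1.])
def atz(p,uv,z):
    c,d=ray(p,uv); return c+d*(z-c[2])/d[2]
E
python3 - <<'E'
from h import *
print(readout.read_state())
for n in ["scene","side","wrist"]:
    p=optics.get_image(n); cv2.imwrite(f"pics/{n}0.png",p['frame'])
    for nm,z in [("tin",0),("tin_top",110),("scoop",0),("brush",0)]:
        for r in nets.tip_of(nm,p)[:2]: print(n,nm,r['conf'],np.round(r['uv']),np.round(atz(p,r['uv'],z)))
E
```

```text
{'clock': 0.0, 'joints': array([ 2.58604142e-01,  3.85567329e-01,  6.61644390e-03, -4.90398901e-04,
       -1.19399440e+00, -2.58582859e-01]), 'joint_vel': array([-0.000971  ,  0.00127002,  0.00060995, -0.00269844, -0.00067756,
       -0.00072234]), 'joint_efforts': array([-9.55001960e-04, -3.92286408e+01,  1.88399577e+01,  4.18616563e+00,
       -4.72148502e-03,  8.27910434e-07]), 'position': array([6.24414591e+02, 1.87854946e-02, 2.30212683e+02]), 'ee_rot': array([-0.70704991,  0.7071628 ,  0.00073722, -0.00081422]), 'contact_force': array([-0.88395428, -0.39283451,  0.38789313]), 'wrist_torque': array([0.01429929, 0.00239705, 0.06290604]), 'gripper_width': 85.27300494171867}
scene tin 0.8 [196. 321.] [ 500. -177.    0.]
scene tin_top 0.92 [181. 283.] [ 499. -181.  110.]
scene scoop 0.67 [269. 262.] [490.  11.  -0.]
scene brush 0.89 [118. 412.] [ 553. -373.    0.]
scene brush 0.19 [239. 385.] [ 654. -205.    0.]
side tin 0.81 [313. 362.] [ 505. -177.    0.]
side tin_top 0.68 [310. 326.] [ 500. -183.  110.]
side tin_top 0.54 [254. 449.] [ 379. -319.  110.]
side scoop 0.67 [273. 281.] [496.  11.   0.]
side brush 0.63 [395. 474.] [ 547. -374.    0.]
wrist tin 0.55 [456.  11.] [ 501. -178.    0.]
wrist scoop 0.58 [443. 207.] [494.  11.   0.]
```

View pics/scene0.png

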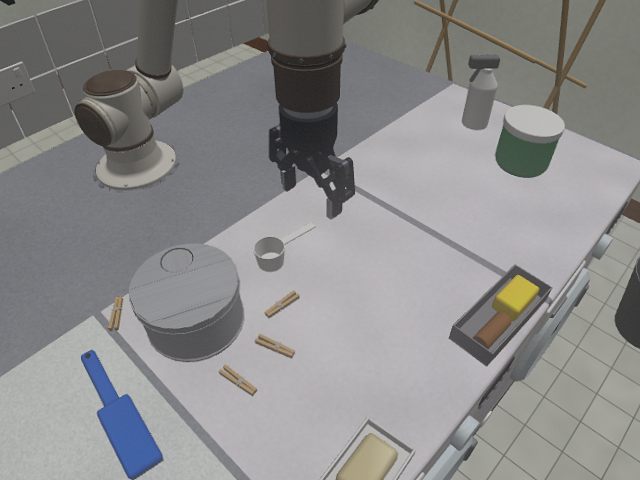

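View pics/side0.png

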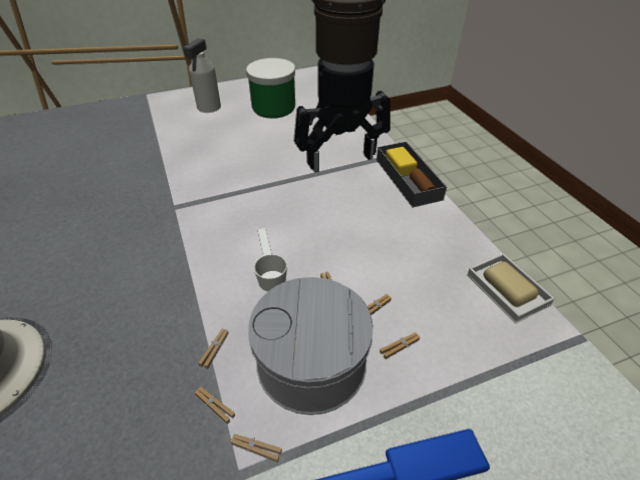

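View pics/wrist0.png

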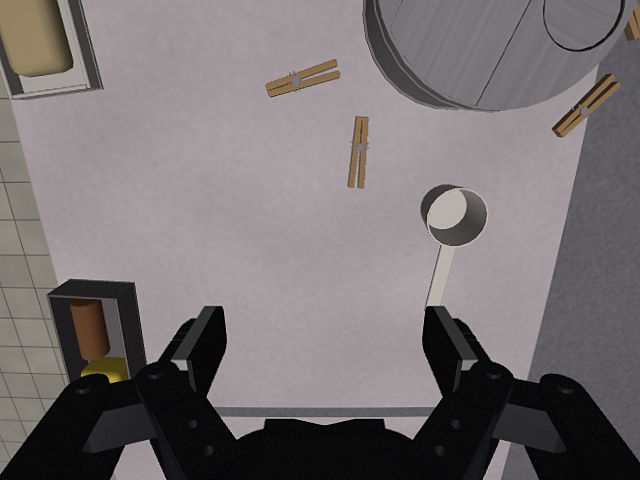

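The scene view shows a round seal at about (177,259), and the side view at (272,323). The flap's front edge line lies beside it. I'll measure both.

Run:
```python
from h import *
for n,uv,w in [("scene",(177,259),28),("side",(272,323),32)]:
    p=optics.get_image(n)
    f=p['frame']; u,v=uv
    c=f[v-40:v+60,u-50:u+90]; cv2.imwrite(f"pics/{n}_crop.png",cv2.resize(c,None,fx=5,fy=5,interpolation=cv2.INTER_CUBIC))
    print(n,np.round(atz(p,uv,110),1), np.round(ray(p,uv)[0]))
    for r in nets.silhouettes("tin",p)[:1]:
        print(r['conf'],r['extent'])
    for nm in ("release","flap"):
        for r in nets.tip_of(nm,p)[:2]: print(nm,r['conf'],r['uv'],np.round(atz(p,r['uv'],110),1))
```

```text
scene [ 449.4 -154.5  110. ] [1019. -386.  720.]
0.8 [128.4, 242.9, 246.2, 364.3]Traceback (most recent call last):
  File "<stdin>", line 10, in <module>
ValueError: it knows: brush, peg, scoop, tin, tin_top
```

```bash
ls pics
```

```text
scene0.png
scene_crop.png
side0.png
wrist0.png
```

Run:
```python
from h import *
ims=[]
C=np.array([499.5,-182,110.]);
for n,uv in [("scene",(177,259)),("side",(272,323))]:
    p=optics.get_image(n); print(n,np.round(atz(p,uv,110),1))
    B=np.array([449.,-155.5,110])
    K=np.array([[p['fx'],0,p['cx']],[0,p['fy'],p['cy']],[0,0,1.]])
    S=4
    M=np.array([[S,0,-S*(uv[0]-60)],[0,S,-S*(uv[1]-60)]],float)
    c=cv2.warpAffine(p['frame'],M,(640,560),flags=cv2.INTER_CUBIC)
    a=np.linspace(0,2*np.pi,120)
    d=(C-B)[:2];d/=np.linalg.norm(d);e=np.array([-d[1],d[0]])
    L=[B[:2]+36*d+s*e for s in np.linspace(-85,85,40)]
    for pts,col in [(np.c_[C[0]+90*np.cos(a),C[1]+90*np.sin(a)],(0,255,0)),(np.c_[B[0]+28*np.cos(a),B[1]+28*np.sin(a)],(0,0,255)),(np.array(L),(255,0,0))]:
        P=np.c_[pts,np.full(len(pts),110.)]
        q=cv2.projectPoints(P,np.array(p['rvec'],float),np.array(p['tvec'],float),K,np.array([p['k1'],0,0,0.]))[0][:,0]
        q=q@M[:,:2].T+M[:,2]
        for x in q: cv2.circle(c,(int(x[0]),int(x[1])),1,col,-1)
    cv2.imwrite(f"pics/{n}_ov.png",c)
```

```text
scene [ 449.4 -154.5  110. ]
side [ 449.8 -157.4  110. ]
```

View pics/scene_ov.png

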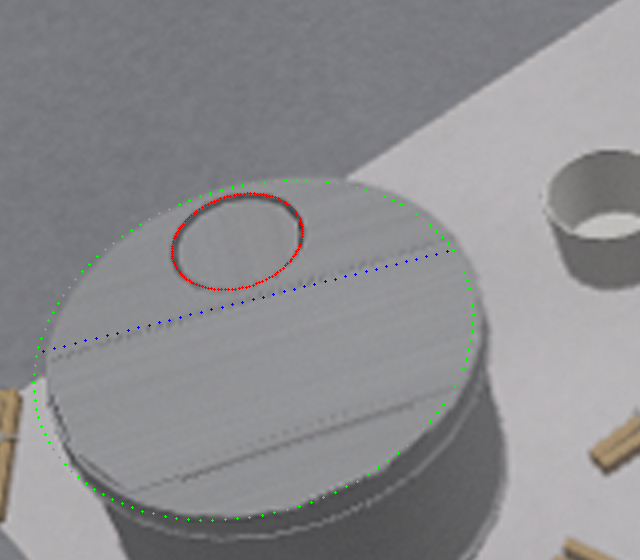

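View pics/side_ov.png

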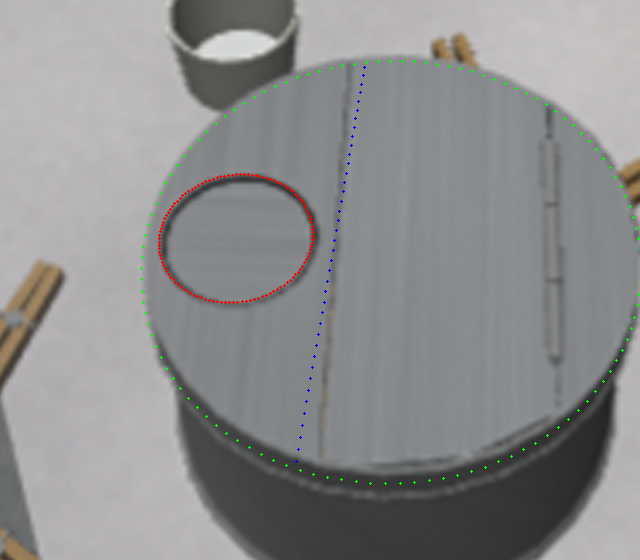

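The overlay puts the button at about (450,-156) and the tin's centre at about (500,-178), with the flap edge normal along (0.92,-0.38). I'll shut the fingers and turn the jaw line parallel to the flap edge (+1.18 rad). I'll approach a few mm on the side away from the flap.

Emit:
move_arm --pt "-1 -18 -15 0 0 0 0.12" --pt "-1 -36 -31 0 0 0 0.24" --pt "-1 -54 -46 0 0 0 0.36" --pt "-1 -71 -62 0 0 0 0.48" --pt "-1 -89 -77 0 0 0 0.59"

```text
clock: 1.37
position: [535.2, -77.6, 231.4]
ee_rot: [0.884, -0.468, 0.0, -0.0]
contact_force: [-0.4, 0.1, -0.2]
gripper_width: 25.8
```

Emit:
move_arm --pt "-1 -18 -15 -5 0 0 0.12" --pt "-1 -36 -31 -20 0 0 0.24" --pt "-1 -54 -46 -35 0 0 0.36" --pt "-1 -71 -62 -50 0 0 0.48" --pt "-1 -89 -78 -66 0 0 0.59"

```text
clock: 1.78
position: [446.4, -155.6, 165.3]
ee_rot: [0.982, -0.191, 0.001, -0.0]
contact_force: [0.4, 0.2, -0.5]
gripper_width: -0.0
```

Run:
```python
from h import *
s=readout.read_state(); print(s['clock'],s['position'],s['ee_rot'],s['contact_force'],s['gripper_width'],s['joints'])
a=optics.get_image("scene");b=optics.get_image("side")
o=np.hstack([a['frame'][150:400,80:380],b['frame'][180:430,180:480]]);cv2.imwrite("pics/above.png",cv2.resize(o,(800,333)))
```

```text
1.7833 [ 446.39242397 -155.64060769  165.25547228] [ 9.81571863e-01 -1.91091492e-01  8.45655373e-04 -6.12891515e-05] [ 0.36857872  0.21606746 -0.47581793] -0.012936312220501579 [ 9.47952270e-03  1.89598791e-01 -4.52057101e-01  2.73498604e-04
 -9.27458884e-01  1.17660477e+00]
```

View pics/above.png

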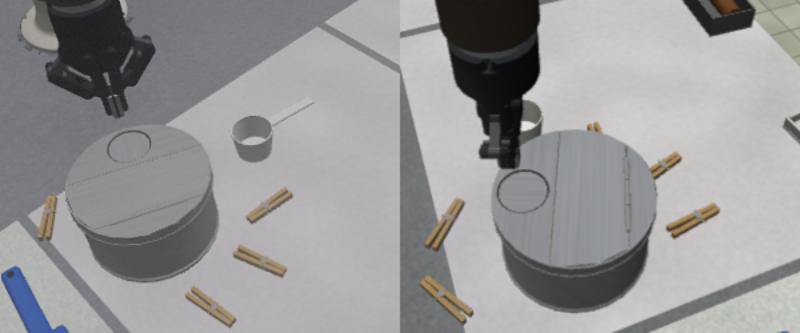

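The hand is above the button side with the fingers shut, and the jaw line is parallel to the flap edge. I'll descend and feel.

Emit:
move_arm --pt "-1 0 0 -15 0 0 0" --pt "-1 0 0 -30 0 0 0" --pt "-1 0 0 -42 0 0 0" --pt "-1 0 0 -50 0 0 0" --pt "-1 0 0 -50 0 0 0"

```text
clock: 2.3
position: [446.6, -154.7, 114.2]
ee_rot: [0.981, -0.194, -0.001, 0.0]
contact_force: [-0.4, -0.1, 0.4]
gripper_width: 0.0
```

Run:
```python
from h import *
s=readout.read_state(); print(s['clock'],s['position'],s['contact_force'])
a=optics.get_image("scene");b=optics.get_image("side")
o=np.hstack([a['frame'][200:350,100:280],b['frame'][230:380,200:380]]);cv2.imwrite("pics/above2.png",cv2.resize(o,(800,333),interpolation=cv2.INTER_CUBIC))
```

```text
2.3 [ 446.5849567  -154.73711038  114.17671992] [-0.43266362 -0.07212878  0.4328116 ]
```

View pics/above2.png

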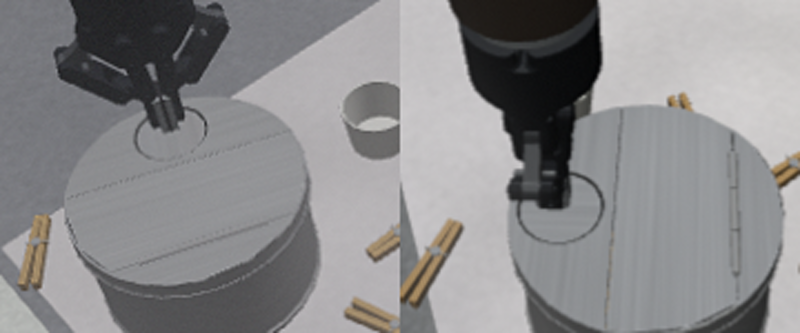

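The fingertips are just above the ring's interior. I'll lower them in 1 mm steps.

Emit:
move_arm --pt "-1 0 0 -1 0 0 0" --pt "-1 0 0 -2 0 0 0" --pt "-1 0 0 -3 0 0 0" --pt "-1 0 0 -4 0 0 0" --pt "-1 0 0 -4 0 0 0"

```text
clock: 2.82
position: [446.9, -155.0, 111.3]
ee_rot: [0.981, -0.194, 0.0, -0.0]
contact_force: [-0.3, -1.3, -0.3]
gripper_width: 0.4
```

Emit:
move_arm --pt "-1 0 0 -1 0 0 0" --pt "-1 0 0 -2 0 0 0" --pt "-1 0 0 -2 0 0 0"

```text
clock: 3.07
position: [446.8, -155.0, 109.1]
ee_rot: [0.981, -0.194, -0.0, 0.0]
contact_force: [-1.0, -0.4, -0.5]
gripper_width: 0.0
```

Emit:
move_arm --pt "-1 0 0 -1 0 0 0" --pt "-1 0 0 -1 0 0 0" --pt "-1 0 0 -2 0 0 0" --pt "-1 0 0 -2 0 0 0"

```text
clock: 3.4
position: [447.1, -155.0, 107.4]
ee_rot: [0.981, -0.194, 0.0, 0.0]
contact_force: [-0.7, 0.8, 2.0]
gripper_width: -0.1
```

Emit:
move_arm --pt "-1 0 0 -1 0 0 0" --pt "-1 0 0 -1 0 0 0" --pt "-1 0 0 -2 0 0 0" --pt "-1 0 0 -2 0 0 0"

```text
clock: 3.73
position: [447.1, -155.0, 105.4]
ee_rot: [0.981, -0.194, 0.0, 0.0]
contact_force: [0.2, -0.1, 3.3]
gripper_width: 0.1
```

It gives: 3.3 N at about 3 mm in, matching the button's spring. I'll press on.

Emit:
move_arm --pt "-1 0 0 -1 0 0 0" --pt "-1 0 0 -1.5 0 0 0" --pt "-1 0 0 -2 0 0 0" --pt "-1 0 0 -2 0 0 0"

```text
clock: 4.07
position: [447.1, -155.0, 103.3]
ee_rot: [0.981, -0.194, 0.0, 0.0]
contact_force: [-0.4, 0.2, 4.5]
gripper_width: -0.4
```

Run:
```python
from h import *
s=readout.read_state(); print(s['clock'],s['position'],s['contact_force'])
b=optics.get_image("side");a=optics.get_image("scene")
o=np.hstack([a['frame'][150:370,80:300],b['frame'][180:400,200:420]]);cv2.imwrite("pics/p1.png",cv2.resize(o,(800,400),interpolation=cv2.INTER_CUBIC))
```

```text
4.0667 [ 447.06589882 -155.02168903  103.29099241] [-0.3711068   0.21270358  4.48526988]
```

View pics/p1.png

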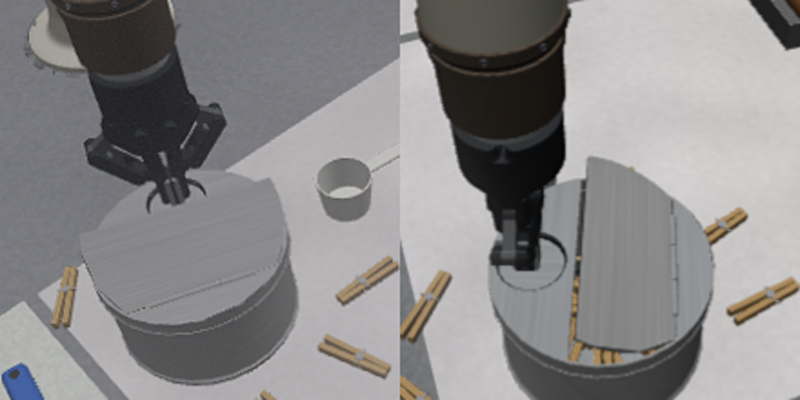

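The pictures show the flap released and rising, with its edge clear of the hand. I'll hold while it opens, then back away upward and away from the flap.

Emit:
move_arm --pt "-1 0 0 0 0 0 0" --pt "-1 0 0 0 0 0 0" --pt "-1 0 0 0 0 0 0" --pt "-1 0 0 0 0 0 0" --pt "-1 0 0 0 0 0 0"

```text
clock: 4.58
position: [447.1, -155.0, 103.4]
ee_rot: [0.981, -0.194, 0.0, 0.0]
contact_force: [-0.4, 1.2, 3.6]
gripper_width: 0.1
```

Emit:
move_arm --pt "-1 0 0 0 0 0 0" --pt "-1 0 0 0 0 0 0" --pt "-1 0 0 0 0 0 0" --pt "-1 0 0 4 0 0 0" --pt "-1 0 0 8 0 0 0"

```text
clock: 5.0
position: [446.7, -154.9, 111.2]
ee_rot: [0.981, -0.194, -0.0, -0.0]
contact_force: [-0.1, 0.4, -0.0]
gripper_width: 0.2
```

Emit:
move_arm --pt "-1 0 0 8 0 0 0" --pt "-1 -3 1 20 0 0 0" --pt "-1 -10 4 40 0 0 0" --pt "-1 -19 8 65 0 0 0" --pt "-1 -28 12 95 0 0 0"

```text
clock: 5.42
position: [417.2, -142.7, 206.2]
ee_rot: [0.981, -0.194, -0.002, 0.0]
contact_force: [0.7, -0.5, -0.1]
gripper_width: 0.2
```

Emit:
move_arm --pt "-1 -9 8 20 0 0 0" --pt "-1 -15 25 35 0 0 0" --pt "-1 -15 45 45 0 0 0" --pt "-1 -15 60 50 0 0 0" --pt "-1 -15 60 50 0 0 0"

```text
clock: 5.83
position: [404.2, -81.4, 258.1]
ee_rot: [0.981, -0.193, 0.002, -0.001]
contact_force: [-0.1, 0.1, 0.3]
gripper_width: -0.2
```

Run:
```python
from h import *
s=readout.read_state(); print(s['clock'],s['position'],s['contact_force'])
b=optics.get_image("side");a=optics.get_image("scene")
for n,p in(("scene",a),("side",b)):
    for nm in("tin","scoop","brush"):
        for r in nets.tip_of(nm,p)[:1]: print(n,nm,r['conf'],np.round(atz(p,r['uv'],0)))
o=np.hstack([a['frame'],b['frame']]);cv2.imwrite("pics/end.png",cv2.resize(o,(800,300),interpolation=cv2.INTER_AREA))
o=np.hstack([a['frame'][150:370,80:300],b['frame'][180:400,200:420]]);cv2.imwrite("pics/endz.png",cv2.resize(o,(800,400),interpolation=cv2.INTER_CUBIC))
```

```text
5.8333 [404.19570432 -81.44687851 258.10555127] [-0.11482038  0.06689501  0.32597606]
scene tin 0.63 [ 504. -180.    0.]
scene brush 0.93 [ 555. -369.    0.]
side tin 0.74 [ 499. -183.    0.]
side scoop 0.84 [495.  12.   0.]
side brush 0.79 [ 547. -377.    0.]
```

View pics/end.png

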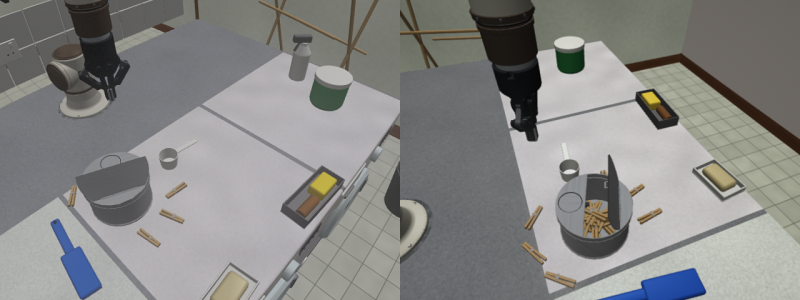

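View pics/endz.png

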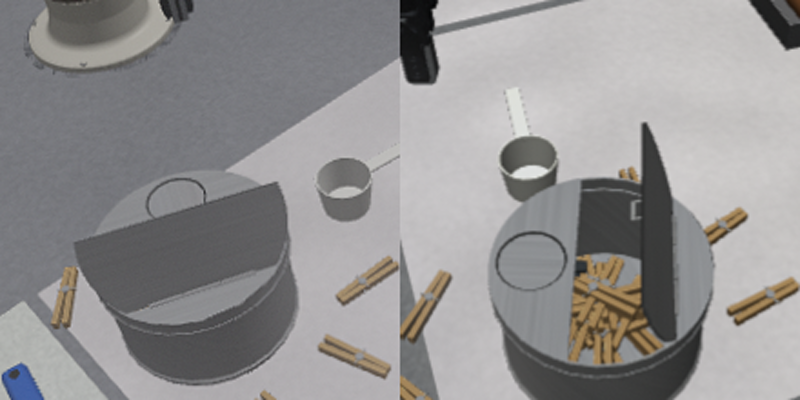

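Both views show the flap standing open, the pegs inside visible, the bystanders in place and the hand clear.

```bash
python3 -c "
from h import *
print(workorder.job_done())"
```

```text
the job is handed in; nothing more can be done
None
```

The tin's flap is standing fully open, the hand is clear, and the job is handed in at about 6 s of the 61 s allowed.

- **Finding the button:** I located the seal ring in the scene and side pictures at about (450, -156) mm. I then lowered the shut fingertips onto it in small steps. The first spot I touched gave, so I did not feel anywhere else on the top.
- **Pressing:** The force rose from 2.0 N to 3.3 N to 4.5 N over about 5 mm of travel, as the button's spring should. The flap let go at that point. I held still while it opened, then lifted straight up and away from it.
- **Last checks:**
  - Both pictures show the flap open, with no force on the hand.
  - The tin and brush positions agree with the first look to within the networks' scatter of about 5 mm. The scoop does too, though it was found only in the side view this time.
  - I checked the pegs only by eye, and they look unmoved.
- **Failed or disagreed:** The networks do not know the button or the flap, so both were judged from the pictures and the measured forces. Nothing else failed or disagreed.

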